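# Set the rotary stage to its marked angle and clamp it

### The job

Set the small rotary stage on the bench: with the fingertips push its upright thumb pin round until the index line on the turntable lines up with the one long line on the scale ring, and only then push the clamp lever across, away from the robot, to its stop. Push gently and do not pinch or lift anything; the aluminium fibre holder must stay standing in the middle of the turntable, and the vial, brass coupling and thumb nut beside the stage stay where they are. Once the lever is across, do not turn the turntable any more.

Things in the scene. Friction and masses are not known exactly. Their poses are not given: they have to be found in the camera images.
- stage_base: Fixed aluminium base of the rotary stage: a disc 148 mm across and 12 mm thick, with an ear on its -y side that carries the clamp lever. Origin: centre of the underside, on the bench; z up. It stands somewhere on the bench, turned by up to about 0.2 rad. The thumb pin and lever move with less than 3 N at their pins and stay where they are left. More than 25 N of finger force on the stage (a hard shove, or pinching a pin) fails.
- stage_axis (a point): Point on the turntable's vertical axis at the height of its top face (22 mm above the bench); axes as stage_base. The turntable is a steel disc 104 mm across.
- turntable (a joint): Turntable angle (rad), growing anticlockwise seen from above, free travel -1.3 to 1.3. At 0 the index line points along stage_base's +x and the thumb pin along its +y. Starts between 0.4 and 1.0; the long line of the scale ring lies clockwise of the index line, 0.4 to 1.8 rad away.
- index_mark (a point): Outer end of the turntable's index line: a dark engraved radial line, 3 mm wide and 27 mm long, that runs out to the turntable's rim (52 mm from the axis). On the top face, 22 mm above the bench. Its x axis runs outward along the line.
- thumb_pin (a point): Centre of the top of the thumb pin, 65 mm above the bench: a dark upright steel pin, 10 mm thick, standing 43 mm above the turntable, 40 mm from the axis and 90 degrees anticlockwise (seen from above) of the index line; its foot, up to 5 mm above the turntable, is 17 mm across. It goes round with the turntable and can be pushed from either side.
- scale_ring: Fixed scale ring round the turntable, 107 mm inside and 140 mm outside diameter, its top level with the turntable's (22 mm above the bench). Short thin dark lines every 15 degrees (1 x 4.5 mm) and one long thick dark line (4 x 15 mm) across nearly the whole width of the ring: the target. Origin on the axis at the ring's underside; its x axis points along the long line.
- target_line (a point): Inner end of the long target line on the scale ring, 54.5 mm from the axis, 22 mm above the bench.
- clamp_lever (a joint): Clamp lever angle (rad): 0 = open (arm towards the robot), 1.1 = against its stop post. It grows anticlockwise seen from above, so the knob moves away from the robot (about stage_base +x). Starts between 0 and 0.2; counts as across from 0.92.
- lever_knob (a point): Centre of the top of the lever's upright black knob, 62 mm above the bench: a post 12 mm thick that stands up 32 mm from a flat arm (arm top 28 mm above the bench), 55 mm from the lever's hinge axis.
- lever_hinge (a point): Point on the lever's vertical hinge axis, 62 mm above the bench; fixed on the base's ear. The hub round it is 24 mm across and up to 33 mm above the bench.
- fixture_block_a_mid (a point): Centre of the loose aluminium fibre holder (25x40x21 mm block) that stands in the middle of the turntable, its top 43 mm above the bench, and turns with it.
- vial_c_mid (a point): Centre of the clear vial with a white cap (25 mm across, 50 mm tall) standing on the bench left of the stage, towards the robot.
- brass_coupling_mid (a point): Centre of the brass coupling (22 mm across, 25 mm tall) on the bench right of the stage, towards the robot.
- thumb_nut_mid (a point): Centre of the metal thumb nut (26 mm across, 17 mm tall) on the bench, to the right beyond the clamp lever.
There are look-alikes about, which are no part of the job. What is shaped like the part that bears fixture_block_a_mid but purple or turquoise is not meant.

How it is judged:
On the way, in this order (a step that is already met when the one before it is completed fails the run):
1. the index line is lined up with the long scale line, the turntable at rest, the clamp lever still open (y of index_mark in the frame of scale_ring between -0.003 and 0.003 m and x of index_mark in the frame of scale_ring above 0.03 m and velocity of joint turntable between -0.05 and 0.05 rad/s and value of joint clamp_lever below 0.4 rad), for 0.3 s.
2. the clamp lever is pushed across to its stop (y of index_mark in the frame of scale_ring between -0.003 and 0.003 m and x of index_mark in the frame of scale_ring above 0.03 m and value of joint clamp_lever above 0.92 rad), for 0.2 s.
At the end, for the whole second after the job is handed in: Index line tip within 3 mm of the long scale line, turntable at rest, clamp lever at 0.92 rad or more (stop at 1.1), fibre holder standing within 8 mm of the turntable's middle, vial, coupling and nut within 15 mm of their starts (all of step 2 and velocity of joint turntable between -0.05 and 0.05 rad/s and horizontal distance between fixture_block_a_mid and stage_axis below 0.008 m and z of fixture_block_a_mid in the frame of stage_axis below 0.017 m and distance of each of vial_c_mid, brass_coupling_mid, thumb_nut_mid from where it was at the start of the episode below 0.015 m); the robot touches nothing.
It fails at once if the clamp lever was pushed across while the lines were not lined up (value of joint clamp_lever above 0.6 rad and not (y of index_mark in the frame of scale_ring between -0.003 and 0.003 m and x of index_mark in the frame of scale_ring above 0.03 m)).
It fails at once if the turntable was turned after the lever was pushed across (value of joint clamp_lever above 0.92 rad and (velocity of joint turntable above 0.15 rad/s or velocity of joint turntable below -0.15 rad/s)).
It fails at once if the stage was pinched or shoved with more than 25 N (contact force between the fingers and stage_base above 25 N).
It fails at once if the fibre holder was lifted or pushed off the middle of the turntable (not (horizontal distance between fixture_block_a_mid and stage_axis below 0.008 m and z of fixture_block_a_mid in the frame of stage_axis below 0.017 m)).
It fails at once if a thing beside the stage was moved, lifted or knocked over (distance of any of vial_c_mid, brass_coupling_mid, thumb_nut_mid from where it was at the start of the episode above 0.015 m or angle between any of vial_c_mid, brass_coupling_mid, thumb_nut_mid's own z axis and vertical above 0.5 rad).
It also fails if it takes over 56 s, if anything falls off the work surface, if the arm or the gripper's body presses on something with over 40 N, if the wrist force passes 120 N, or if a joint passes its speed limit or range.

### The arm

A 6-joint arm with a two-finger parallel gripper is mounted at the origin on a cart in front of the work surface, level with it; the furniture and walls round the work are solid. World frame = base frame: x ahead of the robot, y to its left, z up, the work surface at z = 0. Lengths are in m, angles in rad, forces in N, time in s.
With the tool pointing down it reaches from about 0.25 to 0.8 m from the base axis. Payload 3.9 kg.
Tool frame: the origin (TCP) lies on the centre line of the jaws, within the pads' length; the fingertips stand 8 mm ahead of it and the grasp point (between the pads) lies 11 mm behind it; z points along the fingers, y is the line along which they close (so a half turn about z gives the same grasp; the last joint's range is limited). The gripper opens to 85 mm and grips with 20 to 120 N. Pads are 22 mm wide; open, the fingers measure 114 mm over their backs; the gripper's body (76 mm by 85 mm) begins 54 mm behind the grasp point. The pads swing forward as they close: fully open they stand 13 mm farther back than shut.
Start: joints at [-1.248, 0.26, -0.138, 1.173, 0, 1.571], TCP at [0.167, -0.498, 0.239] pointing down, gripper open.
Joint ranges: [-2.78, 2.78], [-0.83, 1.72], [-1.28, 1.37], [-1.9, 2.12], [-1.57, 1.48], [-3.14, 3.14]. Speed limits (rad/s): [2.57, 2.57, 3.14, 3.14, 3.14, 3.14].

### API

Orientations are given as a 3x3 rotation matrix whose columns are the frame's x, y, z axes.
In Python, from bench import env, vision gives the robot as it stands.
- The arm moves only by the tool arm_command, never from a script. Its argument "series" is one flat list of numbers, 4 for each row, row after row: the shift along the tool's x, y, z normalised to -1 to 1, where 1 is 0.2 m, then the turn about the tool's z normalised to -1 to 1, where 1 is 180 degrees. In form: [x, y, z, twist, x, y, z, twist, ...]. A call has 1 to 12 rows; each row is the pose to reach, as a shift and turn from the pose commanded when the call began, along the tool's axes at that moment, turning the shorter way round; what a row does not reach only later rows make up. A row lasts 1/8 s, in which the tool goes at most 62.5 mm and 10.7 degrees, less where a joint would pass 70% of its speed; a pose out of reach is approached as far as the arm can. A call with a number of a shift or a turn outside -1 to 1 is refused whole. A call with a gripper value outside its range is refused whole. "fingers" is the gripper's target within -1 to 1 (shut at 1, half-way at 0, fully open at -1), set as the call begins (left out, the last holds). The fingers move at their own pace and stop on an object; the grip force is fixed at half the most. Time passes only in rows, so rows that repeat a pose let the fingers close. It gives the time, the measured TCP pose, the force, the opening and the grip force at its end, in the units of the state.
- env.state(): the state, without advancing time (a new reading comes with each control period).
- vision.get_image(name): name is "side" or "top"; returns a dict with "frame" (480x640x3 uint8, blue, green, red), "fx", "fy", "cx", "cy" (pixels), "k1" (the pictures are not rectified: a ray, as slopes to the right and down, at radius r is drawn at 1 + k1 r^2 times it, then the intrinsics apply), "extrinsics" (4x4, takes a point from camera to world coordinates). Camera axes: x right, y down, z forward; pixel columns grow to the right and rows downward; lengths in m; the calibration is good to about 2 mm. A picture is of the moment at which its call begins. There is no depth.
- env.finish_job(): hands the job in; it is judged then, once.
The state is a dict: "t": time; "joints": joint angles; "qd": joint speeds; "effort": joint torques, N m; "ee_pos": TCP position; "tcp_rot": TCP orientation; "force": force on the tool from outside, world axes, zero at the start; "ft_torque": the same for the moment, N m; "opening": finger opening in m; "finger_force": force on a finger pad.
Only numpy, scipy, OpenCV 4.12 (cv2) and the standard library are available. Lean on these libraries where they do the work, as an engineer would, in place of code of your own. Each camera call takes 0.05 s, during which the arm holds its last target. There are 200 camera calls.

## Working session

There is one attempt and no reset: what is moved stays moved. The work goes in short steps, Python scripts to look and compute and a tool call to move; the robot and the scene stay as the last step left them, time stands still between calls to the robot, and variables do not carry over. Pictures are saved under pics/ and viewed, at most 10 in all, crops included, and the job is handed in when it is done.

Besides the shell and the picture viewer there is one more tool, called in YAML: its name, and indented under it one key for each argument. arm_command: Moves the arm, as the interface text tells. Its arguments: {"type":"object","properties":{"series":{"type":"array"},"fingers":{"type":"number"}},"required":["series"]}

```bash
mkdir -p pics
cat > h.py <<'E'
import numpy as np, cv2
from bench import env, vision
def img(n):
    return vision.get_image(n)
def ray(d,u,v):
    p=np.array([(u-d["cx"])/d["fx"],(v-d["cy"])/d["fy"]]); q=p.copy()
    for _ in range(20): q=p/(1+d["k1"]*(q@q))
    E=np.array(d["extrinsics"]); return E[:3,3],E[:3,:3]@np.array([q[0],q[1],1])
def onz(d,u,v,z):
    o,r=ray(d,u,v); return o+r*(z-o[2])/r[2]
def proj(d,P):
    E=np.array(d["extrinsics"]); c=E[:3,:3].T@(np.array(P)-E[:3,3]); q=c[:2]/c[2]; q=q*(1+d["k1"]*(q@q))
    return np.array([q[0]*d["fx"]+d["cx"],q[1]*d["fy"]+d["cy"]])
E
python3 - <<'E'
from h import *
for n in("top","side"):
    d=img(n); cv2.imwrite(f"pics/{n}0.png",d["frame"]); print(n,d["fx"],d["k1"],np.round(d["extrinsics"],3).tolist())
s=env.state(); print(s["t"],s["ee_pos"],np.round(s["tcp_rot"],3),s["opening"])
E
```

```text
top 604.4631517509656 -0.1229012242736334 [[-0.021, -0.98, 0.197, 0.287], [-1.0, 0.019, -0.011, -0.0], [0.007, -0.197, -0.98, 0.987], [0.0, 0.0, 0.0, 1.0]]
side 622.7567457801755 -0.22216524619786718 [[-0.987, -0.088, 0.136, 0.315], [-0.16, 0.631, -0.759, 0.779], [-0.019, -0.771, -0.637, 0.726], [0.0, 0.0, 0.0, 1.0]]
0.1 [ 0.16635689 -0.49730808  0.23855241] [[ 0.948  0.317 -0.001]
 [ 0.317 -0.948  0.002]
 [-0.    -0.002 -1.   ]] 0.0853465588837364
```

View pics/top0.png

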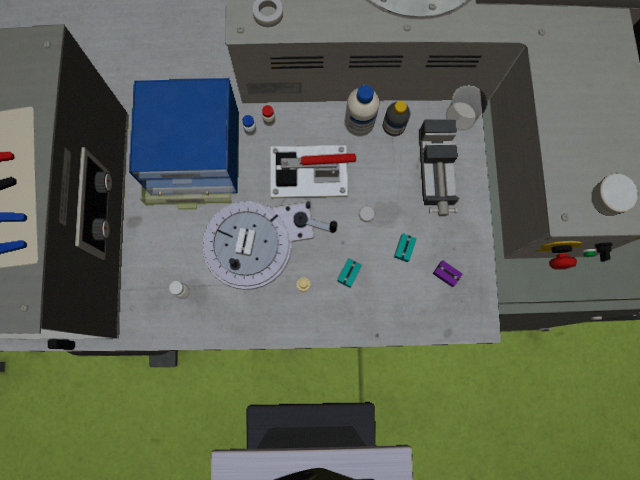

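View pics/side0.png

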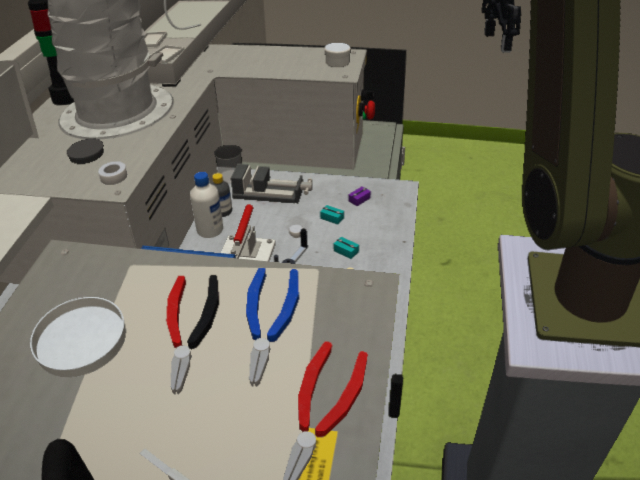

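The top view shows the stage disc at about (247,245), with the thumb pin near (235,264). The lever hinge is near (301,220) and its knob near (333,227). The side view has the stage hidden, so I'll work from the top view.

Run:
```python
from h import *
im=cv2.imread("pics/top0.png"); c=im[190:300,190:350]
cv2.imwrite("pics/crop0.png",cv2.resize(c,None,fx=5,fy=5,interpolation=cv2.INTER_CUBIC))
d=img("top")
print(onz(d,247,245,.022),onz(d,235,264,.065),onz(d,333,227,.062),onz(d,301,218,.033))
hsv=cv2.cvtColor(im,cv2.COLOR_BGR2HSV)
print(hsv[245,270],hsv[245,285],hsv[235,224],hsv[270,180+80])
```

```text
[0.47488054 0.09796513 0.022     ] [0.43698535 0.11215752 0.065     ] [ 0.49321285 -0.04093744  0.062     ] [0.51561822 0.0092713  0.033     ]
[108  35 147] [117  27 171] [109  38 141] [106  36 133]
```

View pics/crop0.png

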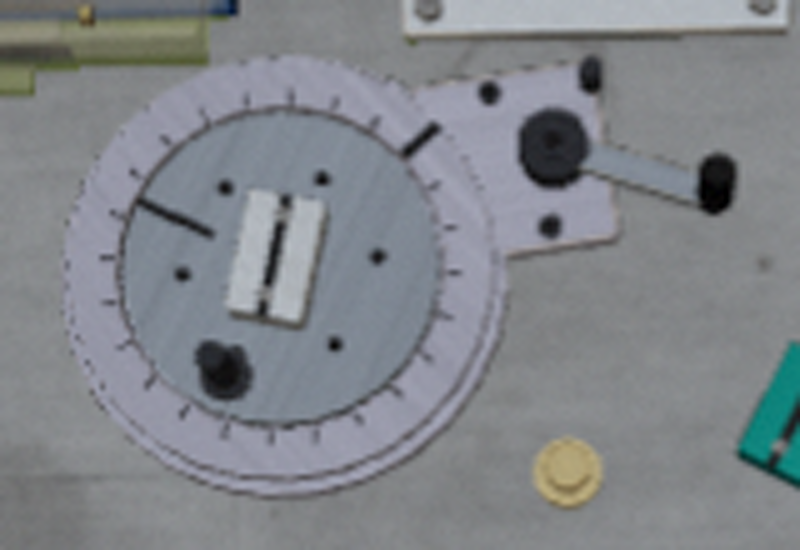

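```bash
cat > meas.py <<'E'
from h import *
from scipy.optimize import least_squares
def pxw(d,mask,z):
    ys,xs=np.nonzero(mask); return np.array([onz(d,x,y,z)[:2] for x,y in zip(xs,ys)])
def upscaled(d):
    g=cv2.cvtColor(d["frame"],cv2.COLOR_BGR2GRAY); return g
def ringcentre(d,c0=(.478,.099)):
    # dark gap circle r=52.7: radial min of brightness per direction
    g=upscaled(d).astype(np.float32); P=[]
    for a in np.arange(0,2*np.pi,.03):
        rr=np.arange(.045,.061,.0004)
        pts=np.array([proj(d,(c0[0]+r*np.cos(a),c0[1]+r*np.sin(a),.022)) for r in rr]).astype(np.float32)
        v=cv2.remap(g,pts[:,:1],pts[:,1:],cv2.INTER_LINEAR)[:,0]
        # edge: gray -> bright
        k=np.argmin(v); w=np.median(v)-v[k]
        if w>8: P.append((c0[0]+rr[k]*np.cos(a),c0[1]+rr[k]*np.sin(a)))
    P=np.array(P)
    f=least_squares(lambda p:np.hypot(*(P-p[:2]).T)-p[2],[*c0,.0527],loss="soft_l1",f_scale=.0005)
    return f.x,len(P)
def polar(d,c,z,r0,r1,n=720):
    g=upscaled(d).astype(np.float32); A=np.linspace(-np.pi,np.pi,n,endpoint=False); rr=np.linspace(r0,r1,12)
    m=np.array([[proj(d,(c[0]+r*np.cos(a),c[1]+r*np.sin(a),z)) for r in rr] for a in A]).astype(np.float32)
    return A,cv2.remap(g,m[:,:,0],m[:,:,1],cv2.INTER_LINEAR).mean(1)
def dip(A,v,lo=-9,hi=9):
    w=np.clip(np.median(v)-v-12,0,None); w[(A<lo)|(A>hi)]=0
    k=np.argmax(w); s=abs(A-A[k])<.12; return (A[s]*w[s]).sum()/w[s].sum(),w[k]
def index_target(d,c):
    A,v=polar(d,c,.022,.060,.068); t=dip(A,v)
    A,v=polar(d,c,.022,.032,.049); i=dip(A,v,-2,1.7)
    return i,t
E
python3 - <<'E'
from meas import *
d=img("top"); p,n=ringcentre(d); p,n=ringcentre(d,p[:2]); print(p,n); c=p[:2]
i,t=index_target(d,c); print("index",i,"target",t,"delta",i[0]-t[0])
f=lambda x,y:((x+.5)/5-.5+190,(y+.5)/5-.5+190)
for nm,x,y,z in[("idx tip",140,203,.022),("tgt in",404,156,.022),("tgt out",438,127,.022),("pintop",212,357,.065),("pinfoot",224,374,.027),("knobtop",718,170,.062),("hub",552,140,.033),("stop",590,66,.04),("brass",567,465,.02)]:
    P=onz(d,*f(x,y),z)[:2]; q=P-c; print(nm,P.round(4),"r",np.hypot(*q).round(4),"ang",np.arctan2(q[1],q[0]).round(3))
for nm,u,v,z in[("vial",178,288,.05),("nut",367,213,.017),("bluebox front",205,203,.02)]: print(nm,onz(d,u,v,z).round(4))
E
```

```text
[0.47891906 0.10025502 0.05226357] 200
index (np.float64(1.126518454083408), np.float32(78.0181)) target (np.float64(-0.8442543353437206), np.float32(101.67464)) delta 1.9707727894271285
idx tip [0.5005 0.1462] r 0.0508 ang 1.132
tgt in [0.5145 0.0596] r 0.054 ang -0.851
tgt out [0.5241 0.0484] r 0.0688 ang -0.855
pintop [0.4418 0.1168] r 0.0407 ang 2.722
pinfoot [0.4425 0.1178] r 0.0404 ang 2.693
knobtop [ 0.4987 -0.0414] r 0.143 ang -1.432
hub [0.5163 0.0109] r 0.0969 ang -1.174
stop [ 0.539  -0.0019] r 0.1185 ang -1.039
brass [0.4119 0.008 ] r 0.1141 ang -2.199
vial [0.403  0.2035 0.05  ]
nut [ 0.5259 -0.0998  0.017 ]
bluebox front [0.5475 0.1681 0.02  ]
```

Checks hold: the pin is 40.5 mm out and 1.57 rad ahead of the index, and the lever arm is 55 mm long. The target is 1.97 rad clockwise of the index. I'll shut the fingers and travel at height.

arm_command:
  series: [0.7, -0.75, 0, 0, 0.7, -0.75, 0, 0, 0.7, -0.75, 0, 0, 0.7, -0.75, 0, 0, 0.7, -0.75, 0, 0]
  fingers: 1

```text
t: 0.82
ee_pos: [0.252, -0.3101, 0.2394]
tcp_rot: [[0.947, 0.32, -0.0], [0.32, -0.947, -0.0], [-0.0, 0.0, -1.0]]
force: [1.0, -0.5, -0.1]
opening: -0.0002
finger_force: 0.0
```

arm_command:
  series: [0.7, -0.75, 0, 0, 0.7, -0.75, 0, 0, 0.7, -0.75, 0, 0, 0.7, -0.75, 0, 0, 0.7, -0.75, 0, 0]

```text
t: 1.45
ee_pos: [0.3376, -0.1245, 0.2393]
tcp_rot: [[0.948, 0.319, 0.0], [0.319, -0.948, -0.001], [-0.0, 0.001, -1.0]]
force: [0.5, -0.6, 1.1]
opening: 0.0001
finger_force: 0.0
```

```bash
cat > go.py <<'E'
from h import *
C=np.array([.4789,.1003])
def plan(xyz,yaw,s=None):
    s=s or env.state(); R=np.array(s["tcp_rot"]); D=np.array(xyz)-s["ee_pos"]
    y0=np.arctan2(R[1,0],R[0,0]); dt=(yaw-y0+np.pi)%(2*np.pi)-np.pi
    return np.round(np.append(R.T@D/.2,-dt/np.pi),4)
def pin_tcp(th,rad,tan):
    er=np.array([np.cos(th),np.sin(th)]); et=np.array([-er[1],er[0]]); return C+rad*er+tan*et
E
python3 - <<'E'
from go import *
s=env.state(); print(s["t"],s["ee_pos"],s["joints"],s["opening"],s["force"])
P=pin_tcp(2.70,.036,.032); print(P,plan([*P,.15],2.70,s))
d=img("top")
# blue box extents: front-top edge rays at x=.55
for u,v in((190,163),(190,195),(190,205)):
    o,r=ray(d,u,v); k=(.55-o[0])/r[0]; print(v,(o+k*r).round(3), onz(d,u,v,0).round(3))
cv2.imwrite("pics/b.png",cv2.resize(d["frame"][60:360,100:420],None,fx=2,fy=2))
E
```

```text
1.45 [ 0.33764912 -0.12449849  0.23929608] [-3.52796145e-01 -2.51077278e-02 -4.73366760e-01  1.12227110e+00
 -5.28471577e-04  2.46367550e+00] 9.892370811423599e-05 [ 0.50414457 -0.62073823  1.10061937]
[0.43267725 0.08675537] [ 0.7877 -0.8494  0.4459 -0.7559]
163 [0.55  0.155 0.218] [0.625 0.199 0.   ]
195 [0.55  0.185 0.062] [0.567 0.197 0.   ]
205 [ 0.55   0.197 -0.   ] [0.55  0.197 0.   ]
```

View pics/b.png

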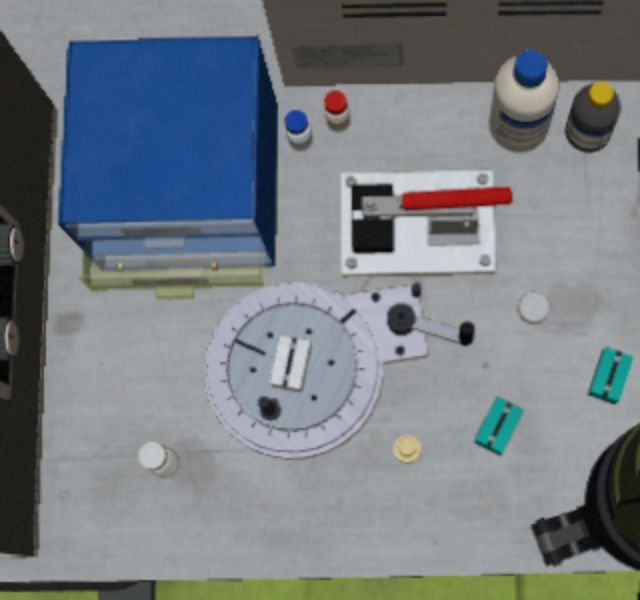

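The stage is clear. The box behind it has its front face at about x = 0.56, so there is room. Next I move over the start point behind the pin.

arm_command:
  series: [0.8, -0.85, 0.3, -0.75, 0.8, -0.85, 0.3, -0.75, 0.8, -0.85, 0.3, -0.75, 0.8, -0.85, 0.3, -0.75, 0.8, -0.85, 0.3, -0.75, 0.8, -0.85, 0.3, -0.75, 0.8, -0.85, 0.3, -0.75, 0.8, -0.85, 0.3, -0.75, 0.8, -0.85, 0.3, -0.75, 0.8, -0.85, 0.3, -0.75, 0.8, -0.85, 0.3, -0.75, 0.8, -0.85, 0.3, -0.75]

```text
t: 3.0
ee_pos: [0.4355, 0.0853, 0.1791]
tcp_rot: [[-0.844, 0.536, -0.0], [0.536, 0.844, -0.001], [-0.0, -0.001, -1.0]]
force: [0.5, 0.1, 1.2]
opening: -0.0001
finger_force: 0.0
```

arm_command:
  series: [0, 0, 0, -0.02, 0, 0, 0, -0.02, 0, 0, 0, -0.02]

```text
t: 3.38
ee_pos: [0.4351, 0.0863, 0.1792]
tcp_rot: [[-0.873, 0.487, -0.0], [0.487, 0.873, -0.0], [-0.0, -0.0, -1.0]]
force: [-0.0, -0.8, -0.8]
opening: 0.0001
finger_force: 0.0
```

Run:
```python
from go import *
s=env.state(); R=s["tcp_rot"]; print(s["t"],s["ee_pos"],np.arctan2(R[1,0],R[0,0]),s["force"])
P=pin_tcp(2.70,.036,.032); print(P,plan([*P,.065],2.70,s))
d=img("top"); cv2.imwrite("pics/c.png",cv2.resize(d["frame"][150:350,120:360],None,fx=3,fy=3))
```

```text
3.375 [0.43507094 0.08633635 0.17919386] 2.6327020165569346 [-0.03919468 -0.83987492 -0.80074889]
[0.43267725 0.08675537] [ 0.0115 -0.0038  0.571  -0.0214]
```

View pics/c.png

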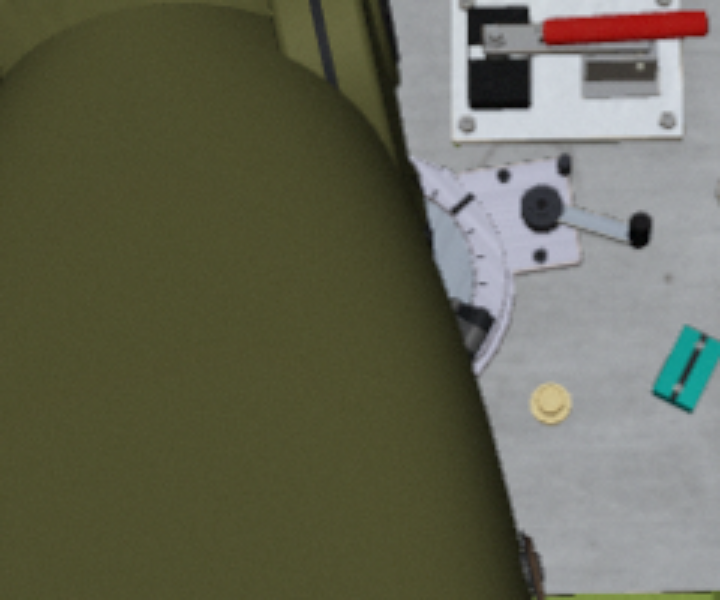

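The arm hides the turntable here, but the target line at about (462,205) in this crop stays visible. I'll descend behind the pin.

arm_command:
  series: [0.01, 0, 0.3, -0.02, 0.01, 0, 0.5, -0.02, 0.01, 0, 0.57, -0.02, 0.01, 0, 0.57, -0.02]

```text
t: 3.92
ee_pos: [0.4319, 0.088, 0.0643]
tcp_rot: [[-0.903, 0.429, -0.003], [0.429, 0.903, -0.001], [0.002, -0.002, -1.0]]
force: [-0.4, -0.8, 0.9]
opening: 0.0002
finger_force: 0.0
```

Run:
```python
from go import *
s=env.state(); R=s["tcp_rot"]; print(s["t"],s["ee_pos"],np.arctan2(R[1,0],R[0,0]),s["force"])
# path: pin angle th; tcp at rad .035, tan .0195; yaw=th ; expressed from the current pose
for th in [2.7,2.55,2.4,2.25,2.1,1.95,1.8,1.65,1.5,1.35,1.2,1.05]:
    P=pin_tcp(th,.035,.0195); print(th,P.round(4),plan([*P,.065],th,s))
```

```text
3.925 [0.43185454 0.08797612 0.06425435] 2.697858140431295 [-0.40480526 -0.82055853  0.91772432]
2.7 [0.4389 0.0976] [-0.0112  0.0588 -0.0039 -0.0007]
2.55 [0.439  0.1036] [ 0.0015  0.086  -0.0039  0.0471]
2.4 [0.4399 0.1096] [ 0.0099  0.1148 -0.0039  0.0948]
2.25 [0.4417 0.1153] [ 0.014   0.1445 -0.004   0.1426]
2.1 [0.4444 0.1207] [ 0.0135  0.1745 -0.004   0.1903]
1.95 [0.4478 0.1256] [ 0.0086  0.2042 -0.0041  0.2381]
1.8 [0.452 0.13 ] [-0.0007  0.2327 -0.0042  0.2858]
1.65 [0.4567 0.1336] [-0.0141  0.2595 -0.0042  0.3335]
1.5 [0.4619 0.1366] [-0.0314  0.2841 -0.0043  0.3813]
1.35 [0.4675 0.1387] [-0.0522  0.3057 -0.0044  0.429 ]
1.2 [0.4734 0.14  ] [-0.076   0.3241 -0.0045  0.4768]
1.05 [0.4794 0.1404] [-0.1022  0.3386 -0.0046  0.5245]
```

arm_command:
  series: [-0.005, 0.03, 0, 0, -0.01, 0.055, 0, 0, -0.005, 0.072, 0, 0.023, 0.001, 0.086, 0, 0.047, 0.006, 0.1, 0, 0.071, 0.01, 0.115, 0, 0.095, 0.012, 0.13, 0, 0.119, 0.014, 0.145, 0, 0.143, 0.014, 0.16, 0, 0.167, 0.0135, 0.175, 0, 0.19, 0.011, 0.19, 0, 0.214, 0.0085, 0.204, 0, 0.238]

```text
t: 5.42
ee_pos: [0.45, 0.126, 0.0664]
tcp_rot: [[-0.368, 0.93, 0.002], [0.93, 0.368, -0.001], [-0.002, 0.002, -1.0]]
force: [-0.3, -1.8, 2.6]
opening: 0.0001
finger_force: 1.3
```

Run:
```python
from go import *
s=env.state(); R=s["tcp_rot"]; print(s["t"],s["ee_pos"],np.arctan2(R[1,0],R[0,0]),s["force"])
for th in [1.95,1.8,1.65,1.5,1.35,1.2,1.05,.95,.85,.8]:
    P=pin_tcp(th,.035,.0195); print(th,P.round(4),plan([*P,.065],th,s))
```

```text
5.425 [0.44996045 0.12595889 0.06641123] 1.948147021221898 [-0.2795553  -1.77036452  2.60800897]
1.95 [0.4478 0.1256] [ 0.0022 -0.0106  0.007  -0.0006]
1.8 [0.452 0.13 ] [0.0149 0.0166 0.0071 0.0472]
1.65 [0.4567 0.1336] [0.0233 0.0454 0.0071 0.0949]
1.5 [0.4619 0.1366] [0.0274 0.0752 0.0071 0.1426]
1.35 [0.4675 0.1387] [0.0269 0.1052 0.0072 0.1904]
1.2 [0.4734 0.14  ] [0.022  0.1348 0.0072 0.2381]
1.05 [0.4794 0.1404] [0.0127 0.1634 0.0073 0.2859]
0.95 [0.4834 0.1401] [0.0042 0.1815 0.0073 0.3177]
0.85 [0.4873 0.1395] [-0.0061  0.1987  0.0074  0.3496]
0.8 [0.4893 0.139 ] [-0.0119  0.2068  0.0074  0.3655]
```

arm_command:
  series: [0.009, 0.005, 0.005, 0.024, 0.015, 0.017, 0.005, 0.047, 0.019, 0.031, 0.005, 0.071, 0.023, 0.045, 0.005, 0.095, 0.025, 0.06, 0.005, 0.119, 0.027, 0.075, 0.005, 0.143, 0.027, 0.09, 0.005, 0.167, 0.027, 0.105, 0.005, 0.19, 0.025, 0.12, 0.005, 0.214, 0.022, 0.135, 0.005, 0.238, 0.018, 0.149, 0.005, 0.262, 0.018, 0.149, 0.005, 0.262]

```text
t: 6.92
ee_pos: [0.4771, 0.1404, 0.0662]
tcp_rot: [[0.429, 0.903, 0.004], [0.903, -0.429, -0.001], [0.001, 0.004, -1.0]]
force: [-1.6, -2.6, 6.7]
opening: -0.0003
finger_force: 3.5
```

Run:
```python
from go import *
s=env.state(); R=s["tcp_rot"]; print(s["t"],s["ee_pos"],np.arctan2(R[1,0],R[0,0]),s["force"])
d=img("top"); cv2.imwrite("pics/d.png",cv2.resize(d["frame"][180:310,180:350],None,fx=4,fy=4,interpolation=cv2.INTER_CUBIC))
```

```text
6.925 [0.47707524 0.1404485  0.06619228] 1.1270261044790526 [-1.56179201 -2.60483308  6.67496442]
```

View pics/d.png

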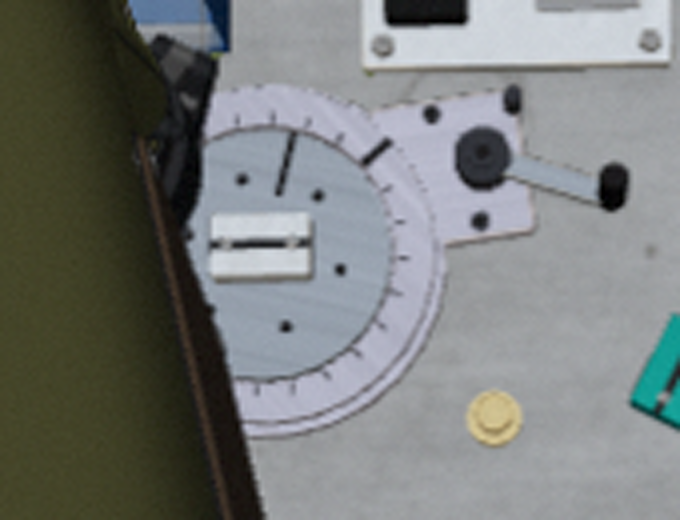

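The index line, from about (293,133) to (279,193), is now roughly 0.7 rad short of the target line at (377,152). The holder is still standing in the middle. I'll measure it numerically.

```bash
cat > look.py <<'E'
from meas import *
from go import plan,pin_tcp
s=env.state(); R=s["tcp_rot"]; yaw=np.arctan2(R[1,0],R[0,0]); print(s["t"],np.round(s["ee_pos"],4),"yaw",yaw.round(3),"F",np.round(s["force"],1))
d=img("top"); c=(.4789,.1003)
A,v=polar(d,c,.022,.060,.068); t=dip(A,v,-1.1,-.6)
A,v=polar(d,c,.022,.032,.049); m=(A>-1.2)&(A<.5); A,v=A[m],v[m]; i=dip(A,v)
print("index",i,"tgt",t,"err mm",(52*np.sin(i[0]-t[0])).round(2),"delta",(i[0]-t[0]).round(4))
th=i[0]+np.pi/2; q=np.array(s["ee_pos"][:2])-c; er=np.array([np.cos(th),np.sin(th)]); et=np.array([-er[1],er[0]])
print("tcp rel pin: rad",q@er,"tan",q@et)
E
cat > steps.py <<'E'
import sys; exec(open("look.py").read())
for k in np.linspace(0,1,9)[1:]:
    t2=th+k*(t[0]-i[0]); P=pin_tcp(t2,q@er,q@et); print(k.round(3),plan([*P,.066],yaw+t2-th,s))
E
python3 steps.py
```

```text
6.975 [0.477  0.1404 0.0662] yaw 1.127 F [ 0.2 -2.2  7.7]
index (np.float64(-0.23742326654206727), np.float32(88.40332)) tgt (np.float64(-0.8446839406886725), np.float32(118.243286)) err mm 29.67 delta 0.6073
tcp rel pin: rad 0.03856502834870177 tan 0.011242678666104186
0.125 [0.0067 0.0137 0.0009 0.0242]
0.25 [0.0122 0.0279 0.001  0.0483]
0.375 [0.0167 0.0425 0.001  0.0725]
0.5 [0.0201 0.0573 0.0011 0.0966]
0.625 [0.0224 0.0724 0.0011 0.1208]
0.75 [0.0235 0.0876 0.0012 0.145 ]
0.875 [0.0234 0.1028 0.0013 0.1691]
1.0 [0.0222 0.118  0.0013 0.1933]
```

The offset to the pin is about 11 mm. For the rest I'll translate along the pin's arc without more turning, which keeps the gripper body clear of the box behind.

```bash
cat > steps2.py <<'E'
exec(open("look.py").read())
arc=lambda a:.04*np.array([np.cos(a),np.sin(a)])
for k in np.linspace(0,1,9)[1:]:
    t2=th+k*(t[0]-i[0]); P=np.array(s["ee_pos"][:2])+arc(t2)-arc(th); print(k.round(3),P.round(4),plan([*P,.066],yaw,s))
E
python3 steps2.py
```

```text
7.025 [0.4771 0.1404 0.0662] yaw 1.127 F [ 0.2 -2.3  7.3]
index (np.float64(-0.2372269404233336), np.float32(88.631836)) tgt (np.float64(-0.8446595476081664), np.float32(117.06836)) err mm 29.68 delta 0.6074
tcp rel pin: rad 0.03855257587391214 tan 0.011208901147570626
0.125 [0.48   0.1396] [ 0.0025  0.015   0.001  -0.    ]
0.25 [0.4828 0.1385] [ 0.0039  0.0301  0.0011 -0.    ]
0.375 [0.4856 0.1373] [ 0.0042  0.0453  0.0012 -0.    ]
0.5 [0.4883 0.1358] [ 0.0033  0.0604  0.0012 -0.    ]
0.625 [0.4908 0.1342] [ 0.0012  0.0755  0.0013 -0.    ]
0.75 [0.4932 0.1323] [-0.002   0.0903  0.0013 -0.    ]
0.875 [0.4955 0.1303] [-0.0063  0.1049  0.0014 -0.    ]
1.0 [0.4976 0.1281] [-0.0117  0.1191  0.0014 -0.    ]
```

arm_command:
  series: [0.0015, 0.007, 0, 0, 0.0025, 0.015, 0, 0, 0.003, 0.023, 0, 0, 0.004, 0.03, 0, 0, 0.004, 0.038, 0, 0, 0.004, 0.045, 0, 0, 0.0035, 0.053, 0, 0, 0.003, 0.06, 0, 0, 0.001, 0.075, 0, 0, -0.002, 0.09, 0, 0, -0.002, 0.09, 0, 0]

```text
t: 8.45
ee_pos: [0.4933, 0.1333, 0.0663]
tcp_rot: [[0.429, 0.904, 0.004], [0.904, -0.429, 0.002], [0.003, 0.003, -1.0]]
force: [-1.6, 0.4, 6.3]
opening: -0.0001
finger_force: 3.1
```

```bash
python3 steps2.py
```

```text
8.45 [0.4933 0.1333 0.0663] yaw 1.128 F [-1.6  0.4  6.3]
index (np.float64(0.4647052745045204), np.float32(101.52971)) tgt (np.float64(-0.8446259580755247), np.float32(92.72017)) err mm 50.23 delta 1.3093
tcp rel pin: rad 0.02304181036048866 tan -0.027693999210264254
0.125 [0.4994 0.1358] [ 0.024   0.0222  0.0015 -0.    ]
0.25 [0.5058 0.1372] [ 0.0441  0.048   0.0016 -0.    ]
0.375 [0.5123 0.1375] [ 0.0598  0.0767  0.0017 -0.    ]
0.5 [0.5188 0.1368] [ 0.0705  0.1076  0.0019 -0.    ]
0.625 [0.5251 0.1351] [ 0.0761  0.1398  0.002  -0.    ]
0.75 [0.531  0.1323] [ 0.0763  0.1725  0.0021 -0.    ]
0.875 [0.5364 0.1286] [ 0.0712  0.2048  0.0021 -0.    ]
1.0 [0.5412 0.1241] [ 0.0609  0.2358  0.0022 -0.    ]
```

```bash
sed -i 's/(A<.5)/(A<-.2)/' look.py; python3 steps2.py; python3 -c "
from h import *
d=img('top'); cv2.imwrite('pics/e.png',cv2.resize(d['frame'][180:310,180:350],None,fx=4,fy=4,interpolation=cv2.INTER_CUBIC))"
```

```text
8.5 [0.4933 0.1333 0.0663] yaw 1.128 F [-1.3 -0.3  6.6]
index (np.float64(-0.6743223151609155), np.float32(90.2675)) tgt (np.float64(-0.8443759483713881), np.float32(93.79195)) err mm 8.8 delta 0.1701
tcp rel pin: rad 0.034770748509595197 tan 0.009354805727208412
0.125 [0.494  0.1328] [-0.001   0.0041  0.0013 -0.    ]
0.25 [0.4946 0.1322] [-0.0021  0.0082  0.0013 -0.    ]
0.375 [0.4952 0.1316] [-0.0033  0.0123  0.0013 -0.    ]
0.5 [0.4959 0.1311] [-0.0046  0.0164  0.0014 -0.    ]
0.625 [0.4965 0.1305] [-0.006   0.0204  0.0014 -0.    ]
0.75 [0.4971 0.1299] [-0.0074  0.0244  0.0014 -0.    ]
0.875 [0.4977 0.1293] [-0.009   0.0283  0.0014 -0.    ]
1.0 [0.4982 0.1286] [-0.0106  0.0323  0.0014 -0.    ]
```

View pics/e.png

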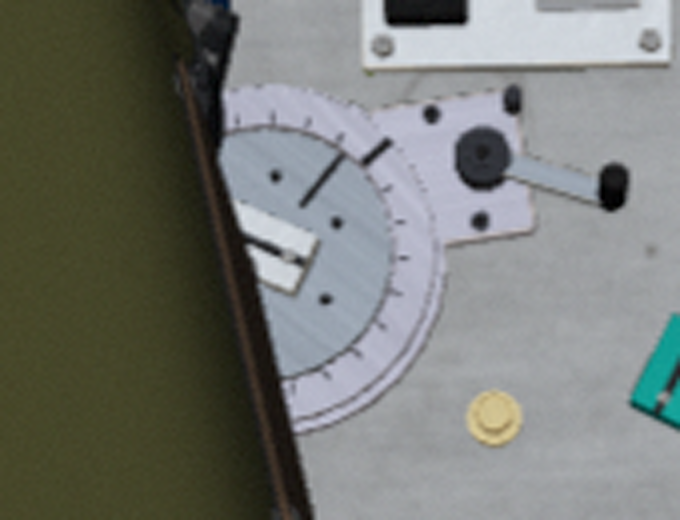

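The index tip at about (343,154) is just short of the target's inner end at (365,163). That agrees with the measured 8.8 mm, so I'll creep on.

arm_command:
  series: [-0.001, 0.006, 0, 0, -0.003, 0.012, 0, 0, -0.005, 0.018, 0, 0, -0.007, 0.024, 0, 0, -0.007, 0.024, 0, 0]

```text
t: 9.22
ee_pos: [0.497, 0.1302, 0.0663]
tcp_rot: [[0.428, 0.904, 0.004], [0.904, -0.428, 0.002], [0.004, 0.003, -1.0]]
force: [-1.7, 0.5, 6.1]
opening: 0.0001
finger_force: 3.0
```

```bash
python3 steps2.py | head -6
```

```text
9.225 [0.497  0.1302 0.0663] yaw 1.128 F [-1.7  0.5  6.1]
index (np.float64(-0.7901830160914359), np.float32(98.551025)) tgt (np.float64(-0.8452642621804389), np.float32(5.5853615)) err mm 2.86 delta 0.0551
tcp rel pin: rad 0.03393770722186852 tan 0.008519870772837917
0.125 [0.4972 0.13  ] [-0.0005  0.0013  0.0016 -0.    ]
0.25 [0.4974 0.1298] [-0.001   0.0026  0.0016 -0.    ]
0.375 [0.4976 0.1296] [-0.0015  0.0039  0.0016 -0.    ]
```

arm_command:
  series: [-0.002, 0.005, 0, 0, -0.004, 0.0105, 0, 0, -0.004, 0.0105, 0, 0, -0.004, 0.0105, 0, 0]

```text
t: 9.78
ee_pos: [0.4986, 0.1286, 0.0663]
tcp_rot: [[0.428, 0.904, 0.004], [0.904, -0.428, 0.002], [0.004, 0.003, -1.0]]
force: [-1.4, 1.7, 5.3]
opening: 0.0001
finger_force: 3.0
```

```bash
python3 steps2.py | head -4
```

```text
9.775 [0.4986 0.1286 0.0663] yaw 1.128 F [-1.4  1.7  5.3]
index (np.float64(-0.8435357665131696), np.float32(92.35043)) tgt (np.float64(-0.8443377908822836), np.float32(6.9694405)) err mm 0.04 delta 0.0008
tcp rel pin: rad 0.03354051404014316 tan 0.008078050779651447
0.125 [0.4986 0.1286] [-0.      0.      0.0016 -0.    ]
```

The lines are aligned to within 0.1 mm. I'll back off the pin, lift, and look again.

arm_command:
  series: [0, -0.03, 0, 0, 0, -0.07, 0, 0, 0, -0.07, 0, 0, 0, -0.07, -0.2, 0, 0, -0.07, -0.4, 0, 0, -0.07, -0.5, 0, 0, -0.07, -0.5, 0]

```text
t: 10.7
ee_pos: [0.485, 0.1337, 0.1655]
tcp_rot: [[0.429, 0.903, 0.003], [0.903, -0.429, 0.001], [0.002, 0.002, -1.0]]
force: [0.3, 1.3, -0.6]
opening: -0.0001
finger_force: 0.0
```

```bash
cat > lever.py <<'E'
from go import *
H=np.array([.5163,.0109])
def tcp(a,tan,rad=.055):  # arm world angle a, tcp behind the knob (clockwise side)
    er=np.array([np.cos(a),np.sin(a)]); et=np.array([-er[1],er[0]]); return H+rad*er-tan*et
E
python3 steps2.py|head -4
python3 - <<'E'
from lever import *
s=env.state()
P=tcp(-1.895,.030); print(P,plan([*P,.15],1.25,s))
# red handle tip height, two views
a=img("top"); b=img("side"); hs=[]
for d in(a,b):
    h=cv2.cvtColor(d["frame"],cv2.COLOR_BGR2HSV); m=((h[...,0]<8)|(h[...,0]>172))&(h[...,1]>150)&(h[...,2]>60)
    n,l,st,ce=cv2.connectedComponentsWithStats(m.astype(np.uint8)); print([(st[k].tolist(),ce[k].round().tolist()) for k in range(1,n) if st[k][4]>40])
E
```

```text
10.7 [0.485  0.1337 0.1655] yaw 1.128 F [ 0.3  1.3 -0.6]
index (np.float64(-0.7897183871655304), np.float32(95.95645)) tgt (np.float64(-0.8446064015120172), np.float32(115.89932)) err mm 2.85 delta 0.0549
tcp rel pin: rad 0.027817188253079866 tan 0.019426947072815903
0.125 [0.4852 0.1335] [-1.500e-03  2.000e-04  4.976e-01 -0.000e+00]
[ 0.47034239 -0.03167814] [-0.7751  0.2921  0.071  -0.0389]
[([262, 106, 11, 11, 96], [267.0, 111.0]), ([0, 152, 14, 10, 114], [6.0, 156.0]), ([301, 154, 55, 11, 443], [328.0, 159.0]), ([549, 254, 28, 15, 301], [563.0, 261.0])]
[([31, 9, 20, 22, 327], [40.0, 20.0]), ([364, 100, 11, 19, 152], [370.0, 109.0]), ([234, 204, 19, 39, 278], [243.0, 223.0]), ([167, 276, 18, 71, 738], [175.0, 310.0]), ([298, 342, 34, 89, 1103], [311.0, 384.0]), ([315, 351, 53, 86, 1220], [345.0, 398.0])]
```

The index now reads 2.85 mm off, so the turntable sprang back on release. I'll confirm, and check the clamp handle's height at the same time.

```bash
python3 steps2.py|head -3
python3 - <<'E'
from lever import *
a=img("top"); b=img("side")
def tri(p,q):
    o1,r1=ray(a,*p);o2,r2=ray(b,*q); A=np.stack([r1,-r2],1); k=np.linalg.lstsq(A,o2-o1,rcond=None)[0]; x,y=o1+k[0]*r1,o2+k[1]*r2; return ((x+y)/2).round(3),np.linalg.norm(x-y).round(3)
print(tri((328,159),(243,223)),tri((355,158),(250,206)),tri((302,161),(236,242)))
cv2.imwrite("pics/f.png",cv2.resize(a["frame"][180:310,180:350],None,fx=4,fy=4,interpolation=cv2.INTER_CUBIC))
E
```

```text
10.85 [0.4829 0.1331 0.1629] yaw 1.128 F [ 0.5 -0.5  0.5]
index (np.float64(-0.7897840031864201), np.float32(95.69304)) tgt (np.float64(-0.8446788558526568), np.float32(117.24602)) err mm 2.85 delta 0.0549
tcp rel pin: rad 0.025934049326967815 tan 0.020438308825052574
(array([ 0.605, -0.036,  0.069]), np.float64(0.003)) (array([ 0.603, -0.078,  0.074]), np.float64(0.002)) (array([0.606, 0.006, 0.06 ]), np.float64(0.004))
```

View pics/f.png

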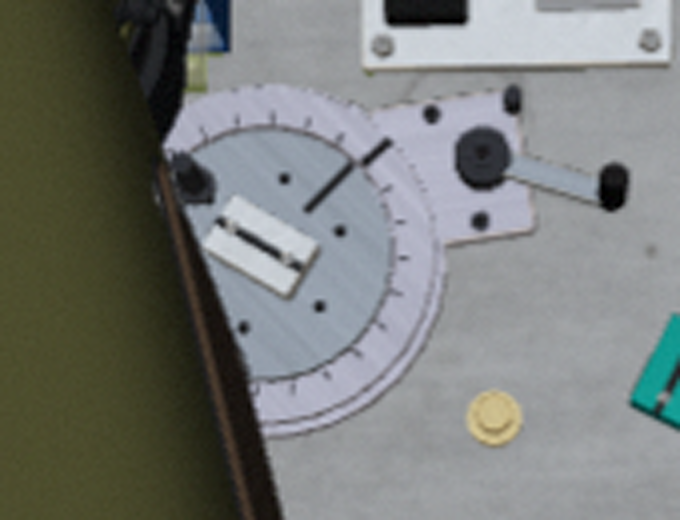

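Confirmed: the index line is visibly about 3 mm short after release. The red handle tops out near z = 0.074, which clears the body. I'll push again and overshoot by the springback.

arm_command:
  series: [0, 0, 0.3, 0, 0, 0, 0.48, 0, 0, 0, 0.48, 0, 0, 0, 0.48, 0]

```text
t: 11.5
ee_pos: [0.4847, 0.1335, 0.0691]
tcp_rot: [[0.429, 0.903, 0.001], [0.903, -0.429, 0.0], [0.001, 0.001, -1.0]]
force: [0.2, -0.1, 0.7]
opening: 0.0002
finger_force: 0.0
```

```bash
python3 steps2.py|head -3;python3 -c "
from go import *
print(plan([.4986,.1286,.066],1.128),plan([.5,.127,.066],1.128))"
```

```text
11.5 [0.4847 0.1335 0.0691] yaw 1.128 F [ 0.2 -0.1  0.7]
index (np.float64(-0.7898909485090726), np.float32(97.944916)) tgt (np.float64(-0.8445202402845141), np.float32(113.98836)) err mm 2.84 delta 0.0546
tcp rel pin: rad 0.027503961509453268 tan 0.019547992401252486
[ 0.0053  0.0709  0.0184 -0.0001] [ 0.0011  0.0807  0.0184 -0.0001]
```

arm_command:
  series: [0.004, 0.03, 0.015, 0, 0.004, 0.055, 0.015, 0, 0.004, 0.064, 0.015, 0, 0.003, 0.07, 0.015, 0, 0.002, 0.076, 0.015, 0, 0.001, 0.081, 0.015, 0, 0.001, 0.081, 0.015, 0, 0.001, 0.081, 0.015, 0]

```text
t: 12.55
ee_pos: [0.4986, 0.1263, 0.0661]
tcp_rot: [[0.429, 0.903, 0.0], [0.903, -0.429, -0.0], [-0.0, 0.0, -1.0]]
force: [-3.0, -0.7, 7.2]
opening: 0.0
finger_force: 3.2
```

```bash
python3 steps2.py|head -3
```

```text
12.55 [0.4986 0.1263 0.0661] yaw 1.127 F [-3.  -0.7  7.2]
index (np.float64(-0.9293275552949576), np.float32(91.31885)) tgt (np.float64(-0.844252996318958), np.float32(6.7115517)) err mm -4.42 delta -0.0851
tcp rel pin: rad 0.031395836092457795 tan 0.009057774507828315
```

arm_command:
  series: [0, -0.01, 0, 0, 0, -0.02, 0, 0, 0, -0.03, 0, 0, 0, -0.05, 0, 0, 0, -0.05, 0, 0]

```text
t: 13.22
ee_pos: [0.4906, 0.132, 0.0658]
tcp_rot: [[0.428, 0.904, 0.002], [0.904, -0.428, 0.002], [0.003, 0.001, -1.0]]
force: [4.0, 2.4, 5.9]
opening: 0.0
finger_force: 2.7
```

```bash
python3 steps2.py|head -3
```

```text
13.225 [0.4906 0.132  0.0658] yaw 1.128 F [4.  2.4 5.9]
index (np.float64(-0.6953533474671563), np.float32(91.5612)) tgt (np.float64(-0.8443324662043835), np.float32(57.40129)) err mm 7.72 delta 0.149
tcp rel pin: rad 0.03179502904653223 tan 0.011347003565593592
```

The turntable follows the finger even on retreat, with about 6 N upward. So the finger is resting on top of the pin and dragging it. I'll lift straight up, back off, and go in lower, beside the pin.

arm_command:
  series: [0, 0, -0.05, 0, 0, 0, -0.1, 0, 0, 0, -0.15, 0, 0, 0, -0.15, 0]

```text
t: 13.78
ee_pos: [0.4902, 0.131, 0.0962]
tcp_rot: [[0.429, 0.903, 0.001], [0.903, -0.429, 0.0], [0.001, 0.001, -1.0]]
force: [0.3, -0.6, -0.2]
opening: 0.0001
finger_force: 0.0
```

```bash
cat > next.py <<'E'
exec(open("look.py").read())
pin=np.array(c)+.04*er; tx,ty=np.array(R)[:2,0],np.array(R)[:2,1]
q=np.array(s["ee_pos"][:2])-pin; print("pin",pin.round(4),"tcp-pin in tool x,y mm",(1e3*q@tx).round(1),(1e3*q@ty).round(1))
E
python3 next.py; python3 -c "
from go import *
print(plan([.4787,.1465,.08],1.128))"
```

```text
13.775 [0.4902 0.131  0.0962] yaw 1.128 F [ 0.3 -0.6 -0.2]
index (np.float64(-0.6951131148941092), np.float32(90.799225)) tgt (np.float64(-0.8446548443373552), np.float32(97.94136)) err mm 7.75 delta 0.1495
tcp rel pin: rad 0.030751041140209 tan 0.010982581694280279
pin [0.5045 0.131 ] tcp-pin in tool x,y mm -6.2 -12.9
[ 0.0466 -0.0839  0.0786 -0.0001]
```

arm_command:
  series: [0.045, -0.085, 0, 0, 0.045, -0.085, 0, 0, 0.045, -0.085, 0.12, 0, 0.045, -0.085, 0.23, 0, 0.045, -0.085, 0.23, 0, 0.045, -0.085, 0.23, 0]

```text
t: 14.58
ee_pos: [0.4784, 0.1465, 0.0497]
tcp_rot: [[0.429, 0.904, 0.0], [0.904, -0.429, 0.0], [0.0, 0.0, -1.0]]
force: [0.7, 0.8, 0.3]
opening: 0.0003
finger_force: 0.0
```

```bash
python3 next.py
```

```text
14.575 [0.4784 0.1465 0.0497] yaw 1.128 F [0.7 0.8 0.3]
index (np.float64(-0.695330760115816), np.float32(91.269775)) tgt (np.float64(-0.8446276451145857), np.float32(118.3967)) err mm 7.73 delta 0.1493
tcp rel pin: rad 0.03513128176588723 tan 0.029961258394154065
pin [0.5045 0.131 ] tcp-pin in tool x,y mm 2.8 -30.2
```

arm_command:
  series: [0, 0.025, 0, 0, 0, 0.045, 0, 0, 0, 0.06, 0, 0, 0, 0.06, 0, 0]

```text
t: 15.12
ee_pos: [0.4895, 0.141, 0.0494]
tcp_rot: [[0.429, 0.903, 0.0], [0.903, -0.429, 0.0], [0.0, 0.0, -1.0]]
force: [0.1, -0.1, -0.0]
opening: 0.0003
finger_force: 0.0
```

```bash
python3 next.py
```

```text
15.125 [0.4895 0.141  0.0494] yaw 1.127 F [ 0.1 -0.1 -0. ]
index (np.float64(-0.6951482339119471), np.float32(91.08276)) tgt (np.float64(-0.8446261118896268), np.float32(118.57556)) err mm 7.74 delta 0.1495
tcp rel pin: rad 0.03804123299548076 tan 0.017977578953977294
pin [0.5045 0.131 ] tcp-pin in tool x,y mm 2.6 -17.9
```

arm_command:
  series: [-0.002, 0.01, 0, 0, -0.005, 0.02, 0, 0, -0.005, 0.02, 0, 0]

```text
t: 15.55
ee_pos: [0.4921, 0.1386, 0.0492]
tcp_rot: [[0.429, 0.903, -0.0], [0.903, -0.429, 0.0], [0.0, -0.0, -1.0]]
force: [-0.6, 0.9, -0.2]
opening: -0.0002
finger_force: 0.5
```

```bash
python3 next.py
```

```text
15.55 [0.4921 0.1386 0.0492] yaw 1.128 F [-0.6  0.9 -0.2]
index (np.float64(-0.7607867117694846), np.float32(94.583084)) tgt (np.float64(-0.8445694322934028), np.float32(117.48854)) err mm 4.35 delta 0.0838
tcp rel pin: rad 0.03686496769628438 tan 0.016842077067603493
pin [0.5065 0.1293] tcp-pin in tool x,y mm 2.3 -17.0
```

This is proper side contact with about 1 N. About 3.3 mm of pin travel remains.

arm_command:
  series: [-0.002, 0.005, 0, 0, -0.004, 0.01, 0, 0, -0.006, 0.015, 0, 0, -0.006, 0.015, 0, 0, -0.006, 0.015, 0, 0]

```text
t: 16.23
ee_pos: [0.4945, 0.136, 0.0493]
tcp_rot: [[0.429, 0.903, 0.0], [0.903, -0.429, -0.0], [-0.0, 0.0, -1.0]]
force: [-0.5, 1.5, -0.0]
opening: 0.0001
finger_force: 0.4
```

```bash
python3 next.py
```

```text
16.225 [0.4945 0.136  0.0493] yaw 1.128 F [-0.5  1.5 -0. ]
index (np.float64(-0.8495464204493192), np.float32(91.72624)) tgt (np.float64(-0.8444705938028026), np.float32(114.73219)) err mm -0.26 delta -0.0051
tcp rel pin: rad 0.03531768333328424 tan 0.016509883485247404
pin [0.5089 0.1267] tcp-pin in tool x,y mm 2.2 -17.0
```

Aligned to −0.26 mm. I'll back off, lift, and check.

arm_command:
  series: [0, -0.03, 0, 0, 0, -0.06, 0, 0, 0, -0.06, 0, 0, 0, -0.06, -0.25, 0, 0, -0.06, -0.5, 0, 0, -0.06, -0.5, 0, 0, -0.06, -0.5, 0]

```text
t: 17.15
ee_pos: [0.4833, 0.1412, 0.1491]
tcp_rot: [[0.429, 0.903, 0.0], [0.903, -0.429, -0.0], [-0.0, 0.0, -1.0]]
force: [0.2, 0.5, -1.1]
opening: -0.0006
finger_force: 0.0
```

```bash
python3 next.py
python3 - <<'E'
from lever import *
P=tcp(-1.895,.035); print(P,plan([*P,.15],1.25))
E
```

```text
17.15 [0.4833 0.1412 0.1491] yaw 1.128 F [ 0.2  0.5 -1.1]
index (np.float64(-0.8493939209144697), np.float32(89.04297)) tgt (np.float64(-0.844450693792322), np.float32(116.71535)) err mm -0.26 delta -0.0049
tcp rel pin: rad 0.03037136995493068 tan 0.02780052212576663
pin [0.5089 0.1267] tcp-pin in tool x,y mm 2.1 -29.3
[ 0.46560286 -0.03008537] [-0.8095  0.2897 -0.008  -0.0389]
```

It held after release. Now to the lever, robot side of the knob.

arm_command:
  series: [-0.3, 0.1, 0, 0, -0.55, 0.2, 0, 0, -0.81, 0.29, 0, -0.02, -0.81, 0.29, 0, -0.04, -0.81, 0.29, 0, -0.04, -0.81, 0.29, 0.25, -0.04, -0.81, 0.29, 0.5, -0.04, -0.81, 0.29, 0.5, -0.04, -0.81, 0.29, 0.5, -0.04]

```text
t: 18.32
ee_pos: [0.467, -0.0294, 0.05]
tcp_rot: [[0.312, 0.95, 0.0], [0.95, -0.312, -0.0], [-0.0, 0.0, -1.0]]
force: [0.2, 1.0, -0.4]
opening: -0.0
finger_force: 0.0
```

Run:
```python
from lever import *
s=env.state(); print(s["t"],s["ee_pos"],s["force"])
for k in np.arange(0,1.2,.1):
    P=tcp(-1.895+k,.018); print(k.round(2),P.round(4),plan([*P,.048],1.25+k,s))
d=img("top"); cv2.imwrite("pics/g.png",cv2.resize(d["frame"][180:310,180:380],None,fx=4,fy=4,interpolation=cv2.INTER_CUBIC))
```

```text
18.325 [ 0.46697088 -0.02944452  0.04998245] [ 0.18046843  0.97605227 -0.41483992]
0.0 [ 0.4817 -0.0355] [-0.0058  0.0795  0.0099  0.0013]
0.1 [ 0.4865 -0.0387] [-0.0136  0.1073  0.0099 -0.0306]
0.2 [ 0.4916 -0.0414] [-0.0186  0.1358  0.0099 -0.0624]
0.3 [ 0.497  -0.0436] [-0.0207  0.1647  0.0099 -0.0942]
0.4 [ 0.5025 -0.0453] [-0.02    0.1936  0.0099 -0.1261]
0.5 [ 0.5082 -0.0464] [-0.0163  0.2223  0.0099 -0.1579]
0.6 [ 0.514  -0.0469] [-0.0098  0.2505  0.0099 -0.1897]
0.7 [ 0.5197 -0.0469] [-0.0006  0.2779  0.0099 -0.2216]
0.8 [ 0.5255 -0.0462] [ 0.0114  0.3042  0.0099 -0.2534]
0.9 [ 0.5311 -0.045 ] [ 0.0259  0.3292  0.0099 -0.2852]
1.0 [ 0.5367 -0.0433] [ 0.0429  0.3526  0.0099 -0.3171]
1.1 [ 0.542 -0.041] [ 0.0621  0.3743  0.0099 -0.3489]
```

View pics/g.png

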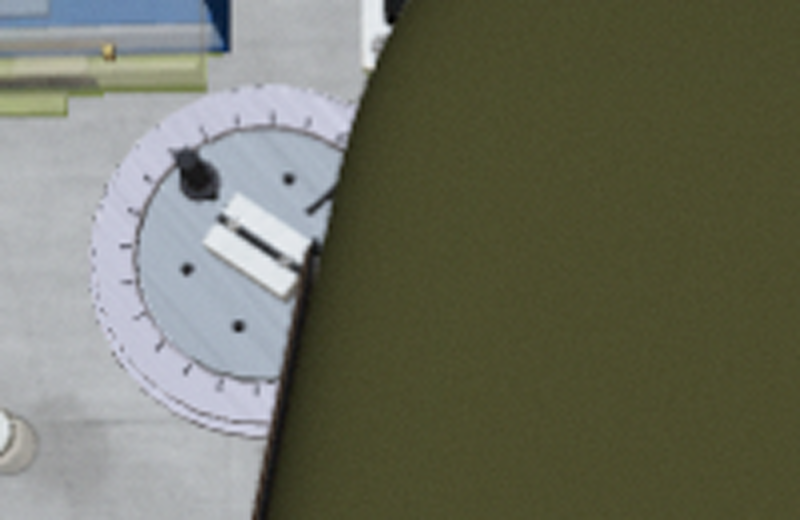

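The turntable is unchanged and the holder is standing; the arm hides the lever. I'll push along its arc by force feedback.

arm_command:
  series: [-0.003, 0.04, 0, 0, -0.006, 0.075, 0, 0, -0.01, 0.093, 0, -0.015, -0.014, 0.107, 0, -0.03, -0.016, 0.121, 0, -0.046, -0.019, 0.136, 0, -0.062, -0.02, 0.15, 0, -0.078, -0.021, 0.165, 0, -0.094, -0.02, 0.179, 0, -0.11, -0.02, 0.194, 0, -0.126, -0.018, 0.208, 0, -0.142, -0.016, 0.222, 0, -0.158]

```text
t: 19.88
ee_pos: [0.5082, -0.0476, 0.0499]
tcp_rot: [[-0.179, 0.984, 0.0], [0.984, 0.179, -0.001], [-0.001, 0.0, -1.0]]
force: [-0.6, -0.1, 1.1]
opening: -0.0003
finger_force: 0.7
```

```bash
cat > l2.py <<'E'
from lever import *
s=env.state(); R=s["tcp_rot"]; print(s["t"],np.round(s["ee_pos"],4),"yaw",np.arctan2(R[1,0],R[0,0]).round(3),np.round(s["force"],1))
for k in np.arange(.5,1.16,.1):
    P=tcp(-1.895+k,.018); print(k.round(2),plan([*P,.05],1.25+k,s))
E
python3 l2.py
```

```text
19.875 [ 0.5082 -0.0476  0.0499] yaw 1.751 [-0.6 -0.1  1.1]
0.5 [ 0.0057  0.001  -0.0006  0.0002]
0.6 [-0.002   0.0289 -0.0006 -0.0316]
0.7 [-0.0069  0.0574 -0.0006 -0.0635]
0.8 [-0.0089  0.0863 -0.0006 -0.0953]
0.9 [-0.0081  0.1152 -0.0006 -0.1271]
1.0 [-0.0043  0.1439 -0.0006 -0.159 ]
1.1 [ 0.0023  0.172  -0.0006 -0.1908]
```

arm_command:
  series: [0.001, 0.015, 0, -0.015, -0.002, 0.029, 0, -0.032, -0.004, 0.043, 0, -0.048, -0.007, 0.057, 0, -0.063, -0.008, 0.072, 0, -0.08, -0.009, 0.086, 0, -0.095, -0.0085, 0.101, 0, -0.11, -0.0085, 0.101, 0, -0.11]

```text
t: 20.88
ee_pos: [0.5288, -0.0453, 0.0498]
tcp_rot: [[-0.5, 0.866, 0.001], [0.866, 0.5, -0.0], [-0.001, 0.001, -1.0]]
force: [0.2, -0.1, 0.5]
opening: -0.0002
finger_force: 0.1
```

```bash
python3 l2.py
```

```text
20.875 [ 0.5288 -0.0453  0.0498] yaw 2.094 [ 0.2 -0.1  0.5]
0.5 [ 0.0469 -0.0918 -0.0012  0.1096]
0.6 [ 0.0302 -0.0681 -0.0011  0.0778]
0.7 [ 0.016  -0.043  -0.0011  0.0459]
0.8 [ 0.0044 -0.0165 -0.0011  0.0141]
0.9 [-0.0046  0.011  -0.001  -0.0177]
1.0 [-0.0107  0.0393 -0.001  -0.0496]
1.1 [-0.014   0.068  -0.001  -0.0814]
```

Near the stop, so I go in small steps and watch the force.

arm_command:
  series: [-0.002, 0.005, 0, -0.009, -0.0046, 0.011, 0, -0.018, -0.006, 0.018, 0, -0.026]

```text
t: 21.25
ee_pos: [0.5317, -0.0443, 0.0494]
tcp_rot: [[-0.571, 0.821, 0.0], [0.821, 0.571, -0.0], [-0.0, -0.0, -1.0]]
force: [-0.6, -1.3, 1.2]
opening: -0.0002
finger_force: 0.6
```

arm_command:
  series: [-0.002, 0.007, 0, -0.008, -0.003, 0.014, 0, -0.016, -0.003, 0.014, 0, -0.016]

```text
t: 21.62
ee_pos: [0.5344, -0.0428, 0.0492]
tcp_rot: [[-0.611, 0.792, 0.0], [0.792, 0.611, 0.0], [0.0, 0.0, -1.0]]
force: [0.0, 0.3, -0.4]
opening: 0.0
finger_force: 0.3
```

```bash
python3 l2.py
```

```text
21.625 [ 0.5344 -0.0428  0.0492] yaw 2.228 [ 0.   0.3 -0.4]
0.5 [ 0.0658 -0.1147 -0.0038  0.1521]
0.6 [ 0.0461 -0.0935 -0.0038  0.1202]
0.7 [ 0.0287 -0.0704 -0.0038  0.0884]
0.8 [ 0.0136 -0.0457 -0.0038  0.0566]
0.9 [ 0.0011 -0.0196 -0.0038  0.0247]
1.0 [-0.0088  0.0076 -0.0038 -0.0071]
1.1 [-0.0158  0.0356 -0.0037 -0.0389]
```

arm_command:
  series: [-0.003, 0.007, 0, -0.007, -0.005, 0.012, 0, -0.012, -0.005, 0.012, 0, -0.012]

```text
t: 22.0
ee_pos: [0.5366, -0.0421, 0.0492]
tcp_rot: [[-0.64, 0.768, -0.0], [0.768, 0.64, 0.001], [0.001, 0.0, -1.0]]
force: [-1.9, 0.5, 0.5]
opening: 0.0005
finger_force: 0.3
```

arm_command:
  series: [-0.002, 0.005, 0, -0.005, -0.004, 0.01, 0, -0.01, -0.004, 0.01, 0, -0.01]

```text
t: 22.38
ee_pos: [0.5387, -0.0416, 0.0492]
tcp_rot: [[-0.664, 0.748, -0.0], [0.748, 0.664, 0.0], [0.0, -0.0, -1.0]]
force: [-2.0, 0.1, -0.2]
opening: -0.0
finger_force: 0.5
```

By geometry the lever should be near its stop. I'll back off, lift clear, and look.

arm_command:
  series: [0, -0.04, 0, 0, 0, -0.08, 0, 0, 0, -0.08, -0.3, 0, 0, -0.08, -0.6, 0, 0, -0.5, -0.6, 0, 0, -0.9, -0.6, 0, 0, -0.9, -0.6, 0, 0, -0.9, -0.6, 0]

```text
t: 23.38
ee_pos: [0.4016, -0.1623, 0.1694]
tcp_rot: [[-0.66, 0.751, -0.001], [0.751, 0.66, -0.0], [0.0, -0.0, -1.0]]
force: [-0.5, -0.3, -0.0]
opening: 0.0004
finger_force: 0.0
```

```bash
python3 next.py
python3 - <<'E'
from lever import *
d=img("top"); cv2.imwrite("pics/h.png",cv2.resize(d["frame"][180:310,180:380],None,fx=4,fy=4,interpolation=cv2.INTER_CUBIC))
E
```

```text
23.375 [ 0.4016 -0.1623  0.1694] yaw 2.292 F [-0.5 -0.3 -0. ]
index (np.float64(-0.8496036554660816), np.float32(88.013596)) tgt (np.float64(-0.8446594885731151), np.float32(117.83159)) err mm -0.26 delta -0.0049
tcp rel pin: rad -0.23149394913454968 tan -0.1461882574332104
pin [0.5089 0.1267] tcp-pin in tool x,y mm -146.2 -271.5
```

View pics/h.png

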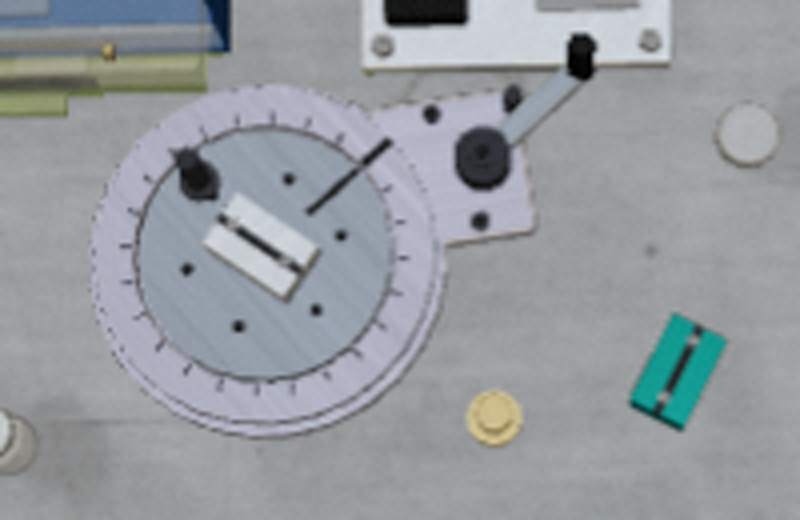

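The lever now points up-right, knob at about (581,43) and against the stop post at (512,98), and the index and target lines are collinear. I'll quantify the lever angle.

Run:
```python
from lever import *
d=img("top"); f=lambda x,y:((x+.5)/4-.5+180,(y+.5)/4-.5+180)
K=onz(d,*f(581,42),.062)[:2]; q=K-H; a=np.arctan2(q[1],q[0]); print(K,np.hypot(*q),a,"turned",a+1.895)
# base yaw from the ear's front edge (505,257)-(610,238) in the first crop, lever 0 = base -x-ish
P=[onz(d,(x+.5)/5-.5+190,(y+.5)/5-.5+190,.012)[:2] for x,y in((508,257),(608,239))]; e=P[1]-P[0]; print("base yaw",np.arctan2(e[1],e[0])+np.pi/2)
```

```text
[ 0.55345884 -0.02968346] 0.05502541859664828 -0.8294207159042946 turned 1.0655792840957055
base yaw 0.1621203002271192
```

The lever turned 1.07 rad from its start, well past 0.92. The lines are within 0.3 mm and the neighbours are where they were, so I hand in.

```bash
python3 -c "
from bench import env
print(env.finish_job())"
```

```text
the job is handed in; nothing more can be done
None
```

I handed the job in at about 23 s (limit 56 s): the index line is 0.3 mm off the long line, the lever turned 1.07 rad to its stop, and the holder, coupling and nut look undisturbed (the vial is only partly in the last picture); on my first try the finger rode on top of the pin and dragged the turntable back, so I realigned it before touching the lever, and the hand-in returned no verdict.

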